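Set the dough guide's fence by its setting block and put the blocks away

TASK

Set the fence of the dough-cutting guide to the blue setting block: flip the red cam lever over to free the fence, slide the fence back, lay the blue block lengthwise between fence and stop, bring the fence up until the block touches both, and only then flip the lever fully back to lock it. Afterwards put the blue block, and every other setting block lying on the worktop, flat into the slot of its own colour in the rack; leave the fence locked at that setting and do not disturb the steel pastry cutter standing among the blocks.

Things in the scene. Friction and masses are not known exactly. Their poses are not given: they have to be found in the camera images.
- guide: Dough-cutting guide, fixed: a beech board 150 x 300 mm, 15 mm thick. Origin: centre of its underside; x points from fence to stop (about away from the robot), y along the fence, z up. A pale wooden fence bar along y (22 mm thick, 280 mm long, top 40 mm above the worktop) slides along x.
- stop (a point): Point on the board's top face at the foot of the stop's working face, at guide x = 56, y = -30 mm: a good place for the setting block, clear of handle and lever. The stop is the dark fixed wooden bar along the board's far edge, 16 mm thick, 280 mm long, its top 40 mm above the worktop. Axes as the guide's.
- fence (a joint): Clear gap between the stop's face and the fence's face, in m: 0 to 0.085; grows as the fence slides away from the stop (guide -x). Slides with about 1.5 N when the cam lever is free; cannot be shifted by ordinary force while it is locked. At gap g the fence bar's middle lies at guide x = 45 mm - g.
- fence_grip (a point): Middle of the dark upright handle block on the fence, 24 mm thick (along guide x), 32 mm wide (along guide y), standing 40 mm above the bar, its top 80 mm above the worktop; the point is 68 mm above the worktop, at guide y = -118 mm. Pinch it from above, closing along guide x, to slide the fence. Axes as the guide's.
- cam (a joint): Angle of the red-tipped cam lever on the fence, rad. 0 = locked, leaning 50 degrees from upright towards guide +y (outward, past the board's end); 1.745 = free, leaning 50 degrees towards guide -y. It flips over the top about an axis along guide x and stays where it is left; the cam bites below about 0.6 rad. Under 10 N at the knob moves it.
- cam_knob (a point): Centre of the lever's red knob, a bar 18 mm in diameter, 24 mm long along guide x, 70 mm from the lever's pivot. The pivot travels with the fence: guide x = 23 mm - gap, y = +112 mm, 26 mm above the worktop; at both ends of the swing the knob is 71 mm above the worktop. It can be pushed over from the side with closed fingers.
- rack: Wooden rack board, fixed, 124 x 300 x 8 mm, carrying the four slots side by side at 76 mm pitch along its y in an order that changes. Origin: centre of its underside.
- block_blue: Blue plastic setting block, loose, 60 x 35 x 35 mm, long along its x; origin at its centre. Always there; the one that sets the fence (60 mm).
- block_red: Red plastic setting block, loose, 50 x 35 x 35 mm, long along its x; origin at its centre. May be absent.
- block_green: Green plastic setting block, loose, 70 x 35 x 35 mm, long along its x; origin at its centre. May be absent.
- block_black: Black plastic setting block, loose, 80 x 35 x 35 mm, long along its x; origin at its centre. May be absent.
- slot_blue: Blue storage slot, fixed on the rack: an open shallow tray, inside 92 mm (x) by 46 mm (y). Origin: centre of its underside, 8 mm above the worktop; floor 3 mm above the origin, wall tops 11 mm above it, walls 5 mm thick. Belongs to the blue block, which lies flat in it, long side along x, either way round.
- slot_red: Red storage slot, fixed on the rack: an open shallow tray, inside 92 mm (x) by 46 mm (y). Origin: centre of its underside, 8 mm above the worktop; floor 3 mm above the origin, wall tops 11 mm above it, walls 5 mm thick. Belongs to the red block, which lies flat in it, long side along x, either way round.
- slot_green: Green storage slot, fixed on the rack: an open shallow tray, inside 92 mm (x) by 46 mm (y). Origin: centre of its underside, 8 mm above the worktop; floor 3 mm above the origin, wall tops 11 mm above it, walls 5 mm thick. Belongs to the green block, which lies flat in it, long side along x, either way round.
- slot_black: Black storage slot, fixed on the rack: an open shallow tray, inside 92 mm (x) by 46 mm (y). Origin: centre of its underside, 8 mm above the worktop; floor 3 mm above the origin, wall tops 11 mm above it, walls 5 mm thick. Belongs to the black block, which lies flat in it, long side along x, either way round.
- cutter: Steel ring pastry cutter, 56 mm across, 30 mm high, open; loose bystander standing among the blocks. Origin: centre of its underside.
Mind the look-alikes: they are no part of the job. There is more than one size of the block_red; the job needs the smaller. Of the things that look like the block_blue, take the one that is farthest from the robot's base at the start.

How it is judged:
By the outcome, as a careful person would: the job done as asked, in the order asked, and still so for the second after the job is handed in, with the robot touching nothing.
Of block_red, block_green, block_black only 1 to 3 are there at a start; the rules pass over those that are not, and their reading is None.
At some moment in a run one of block_blue, block_red, block_green, block_black may be knocked a few centimetres aside while the robot is not near it.
Once in a run the grip may slacken for a moment while it holds something.
It also fails if it takes over 210 s, if anything falls off the work surface, if the arm or the gripper's body presses on something with over 40 N, if the wrist force passes 120 N, or if a joint passes its speed limit or range.

ROBOT

A 6-joint arm with a two-finger parallel gripper is mounted at the origin on the work surface. World frame = base frame: x ahead of the robot, y to its left, z up, the work surface at z = 0. Lengths are in m, angles in rad, forces in N, time in s.
With the tool pointing down it reaches from about 0.375 to 0.9 m from the base axis. Payload 3.1 kg.
Tool frame: the origin (TCP) lies at the very end of the fingers, on their centre line; the grasp point (between the pads) lies 19 mm behind it; z points along the fingers, y is the line along which they close (so a half turn about z gives the same grasp; the last joint's range is limited). The gripper opens to 85 mm and grips with 20 to 120 N. Pads are 22 mm wide; open, the fingers measure 114 mm over their backs; the gripper's body (76 mm by 85 mm) begins 54 mm behind the grasp point. The pads swing forward as they close: fully open they stand 13 mm farther back than shut.
Start: joints at [0.982, 0.527, 1.433, -0, 1.181, -0.178], TCP at [0.25, 0.573, 0.231] pointing down, gripper open.
Joint ranges: [-3.08, 3.08], [-0.75, 2.2], [0.22, 2.44], [-1.43, 4.57], [0, 2.65], [-2.85, 2.85]. Speed limits (rad/s): [2.79, 2.79, 3.14, 3.14, 3.14, 3.14].

INTERFACE

Orientations are given as a unit quaternion [x, y, z, w].
In Python, from station import telemetry, snapshot, ticket gives the robot as it stands.
- The arm moves only by the tool move_arm, never from a script. Its argument "commands" is text: rows parted by semicolons, each of 7 numbers parted by spaces: the shift along the tool's x, y, z in mm, then the turn, a rotation vector about the tool's x, y, z in degrees, then the opening, from -1 (shut) to 1 (fully open). A call has exactly 5 rows; each row is the pose to reach, as a shift and turn from the pose commanded when the call began, along the tool's axes at that moment; what a row does not reach only later rows make up. A row lasts 1/8 s, in which the tool goes at most 62.5 mm and 10.7 degrees, less where a joint would pass 70% of its speed; a pose out of reach is approached as far as the arm can. A call with a gripper value outside its range is refused whole. The fingers move at their own pace and stop on an object; "grip_force" is the grip in N (left out, the last holds). Time passes only in rows, so rows that repeat a pose let the fingers close, or fill a call up. It gives the time, the measured TCP pose, the force, the opening and the grip force at its end, in the units of the state.
- telemetry.sense(): the state, without advancing time (a new reading comes with each control period).
- snapshot(name): name is "scene" or "top"; returns a dict with "image" (420x560x3 uint8, red, green, blue), "fx", "fy", "cx", "cy" (pixels), "pose" (4x4, takes a point from camera to world coordinates). Camera axes: x right, y down, z forward; pixel columns grow to the right and rows downward; lengths in m; the calibration is good to about 2 mm. A picture is of the moment at which its call begins. There is no depth.
- ticket.sign_off(): hands the job in; it is judged then, once.
The state is a dict: "t": time; "q": joint angles; "qd": joint speeds; "tau": joint torques, N m; "tcp_pos": TCP position; "tool_rot": TCP orientation; "force": force on the tool from outside, world axes, zero at the start; "ft_torque": the same for the moment, N m; "finger_gap": opening from 0.0 (shut) to 1.0 (fully open); "gripper_force": force on a finger pad.
Only numpy, scipy, OpenCV 4.12 (cv2) and the standard library are available. Lean on these libraries where they do the work, as an engineer would, in place of code of your own. Each camera call takes 0.05 s, during which the arm holds its last target. There are 200 camera calls.

## Working session

There is one attempt and no reset: what is moved stays moved. The work goes in short steps, Python scripts to look and compute and a tool call to move; the robot and the scene stay as the last step left them, time stands still between calls to the robot, and variables do not carry over. Pictures are saved under pics/ and viewed, at most 17 in all, crops included, and the job is handed in when it is done.

Besides the shell and the picture viewer there is one more tool, called as a command line: name --argument value ..., lists and objects as JSON in quotes. move_arm: Moves the arm, as the interface text tells. Its arguments: {"type":"object","properties":{"commands":{"type":"string"},"grip_force":{"type":"number"}},"required":["commands"]}

```bash
ls; mkdir -p pics; python3 - <<'E'
from station import telemetry, snapshot
import cv2,numpy as np
for n in("scene","top"):
    s=snapshot(n); cv2.imwrite(f"pics/{n}0.png",cv2.resize(s["image"][:,:,::-1],(800,600),interpolation=cv2.INTER_CUBIC)); cv2.imwrite(f"raw_{n}0.png",s["image"][:,:,::-1])
    print(n,s["fx"],s["fy"],s["cx"],s["cy"],np.round(s["pose"],4).tolist())
print(telemetry.sense())
E
```

```text
pics
scene 452.50146468060075 452.50146468060075 278.45920394992106 209.45469469009646 [[0.2175, 0.5746, -0.789, 1.2806], [0.976, -0.1313, 0.1735, -0.1247], [-0.0039, -0.8079, -0.5893, 0.655], [0.0, 0.0, 0.0, 1.0]]
top 405.11177756348036 405.11177756348036 275.60004671678064 213.83297426329605 [[0.0274, -0.9968, 0.0757, 0.4259], [-0.9995, -0.0261, 0.0175, 0.0358], [-0.0155, -0.0761, -0.997, 1.1519], [0.0, 0.0, 0.0, 1.0]]
{'t': 0.1, 'q': array([ 9.81515939e-01,  5.28383954e-01,  1.43378713e+00,  3.32246581e-05,
        1.18141280e+00, -1.78527139e-01]), 'qd': array([ 0.0003215 , -0.00138968, -0.00214243,  0.00077442, -0.00027697,
       -0.0022534 ]), 'tau': array([-4.81261050e-04, -4.43305850e+01, -1.78585768e+01, -2.58927084e-04,
        3.87890512e-03,  6.33538235e-06]), 'tcp_pos': array([0.24917423, 0.57247041, 0.23042075]), 'tool_rot': array([ 2.03941971e-01,  9.78982472e-01, -9.17388401e-04, -3.87144221e-04]), 'force': array([-0.35916307,  1.07032887, -0.44274563]), 'ft_torque': array([-0.03958053, -0.05691693, -0.00980937]), 'gripper_force': 0.0, 'finger_gap': 0.9993967205499205}
```

View pics/scene0.png

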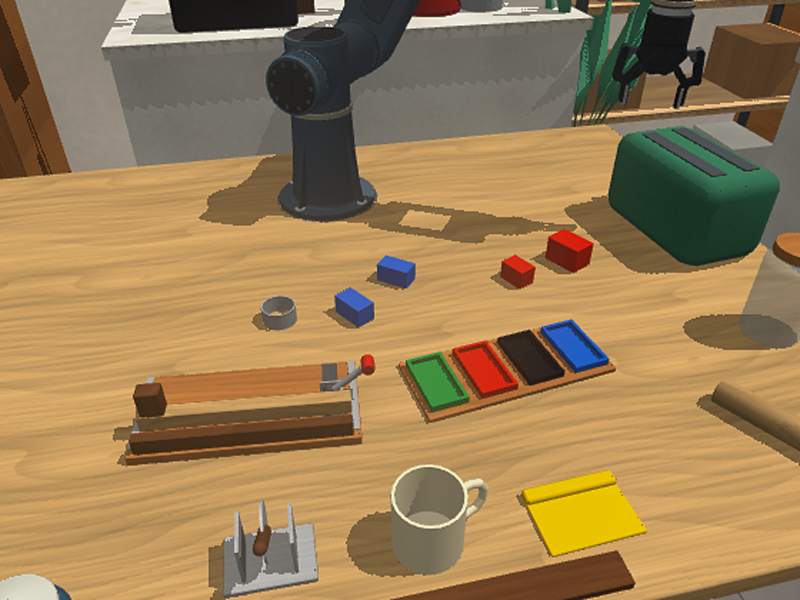

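View pics/top0.png

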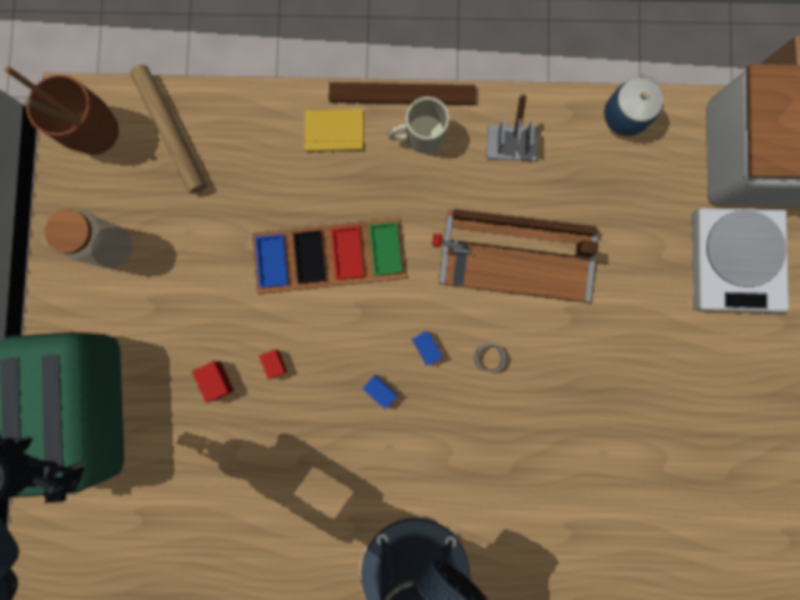

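Candidates (800×600 top picture): blue A (428,348) and blue B (380,392). A is farther from the base (412,570), so I take A. Red: small at (273,364), large at (212,382). I take the small one. No green or black block is present. Handle at (587,248), knob at (437,240), cutter at (491,359). Next come close crops.

```bash
cat > h.py <<'E'
import numpy as np,cv2
from station import telemetry,snapshot
def crop(img,x0,y0,w,h,k,step=10):
    c=cv2.resize(img[y0:y0+h,x0:x0+w],None,fx=k,fy=k,interpolation=cv2.INTER_CUBIC)
    for x in range(-(-x0//step)*step,x0+w,step):
        cv2.line(c,(int((x-x0)*k),0),(int((x-x0)*k),5),(0,255,255),1); cv2.putText(c,str(x),(int((x-x0)*k),15),0,.35,(0,0,0),1)
    for y in range(-(-y0//step)*step,y0+h,step):
        cv2.line(c,(0,int((y-y0)*k)),(5,int((y-y0)*k)),(0,255,255),1); cv2.putText(c,str(y),(6,int((y-y0)*k)+4),0,.35,(0,0,0),1)
    return c
C={"scene":(452.501,278.459,209.455,np.array([[0.2175,0.5746,-0.789,1.2806],[0.976,-0.1313,0.1735,-0.1247],[-0.0039,-0.8079,-0.5893,0.655]])),
"top":(405.112,275.6,213.833,np.array([[0.0274,-0.9968,0.0757,0.4259],[-0.9995,-0.0261,0.0175,0.0358],[-0.0155,-0.0761,-0.997,1.1519]]))}
def ray(n,u,v):
    f,cx,cy,P=C[n]; return P[:,3],P[:,:3]@np.array([(u+.5-cx)/f,(v+.5-cy)/f,1])
def onz(n,u,v,z):
    o,d=ray(n,u,v); return o+d*(z-o[2])/d[2]
def proj(n,p):
    f,cx,cy,P=C[n]; q=P[:,:3].T@(np.asarray(p)-P[:,3]); return np.array([cx+f*q[0]/q[2]-.5,cy+f*q[1]/q[2]-.5])
def tri(a,b): # (u,v) in top, scene
    o1,d1=ray("top",*a);o2,d2=ray("scene",*b)
    s=np.linalg.lstsq(np.c_[d1,-d2],o2-o1,rcond=None)[0]
    p,q=o1+d1*s[0],o2+d2*s[1]; return (p+q)/2,np.linalg.norm(p-q)
E
python3 - <<'E'
from h import *
t=cv2.imread("raw_top0.png");s=cv2.imread("raw_scene0.png")
cv2.imwrite("pics/blocks.png",np.vstack([crop(t,170,225,195,65,4),crop(s,180,155,260,80,3)]))
cv2.imwrite("pics/guide.png",np.vstack([crop(t,300,142,128,74,4)[:, :512],crop(s,85,240,256,90,2)[:, :512],]))
cv2.imwrite("pics/rack.png",np.vstack([crop(t,172,150,118,60,5)[:, :590],crop(s,275,218,166,80,590/166)[:, :590]]))
E
python3 -c "
import cv2
print([cv2.imread('pics/%s.png'%n) is not None and cv2.imread('pics/%s.png'%n).shape for n in('blocks','guide','rack')])"
```

```text
[(500, 780, 3), (476, 512, 3), (584, 590, 3)]
```

View pics/blocks.png

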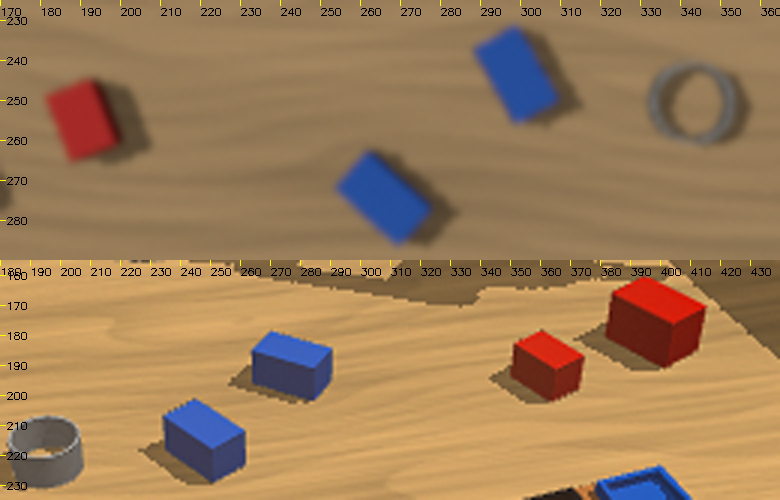

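View pics/guide.png

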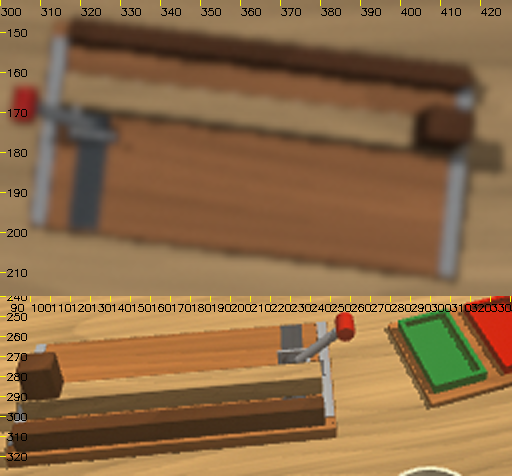

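View pics/rack.png

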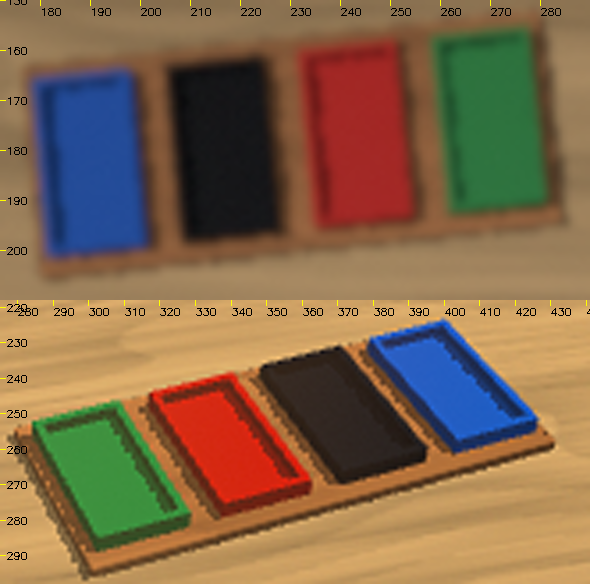

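```bash
cat >> h.py <<'E'
from scipy.optimize import minimize,least_squares
def RZ(a): return np.array([[np.cos(a),-np.sin(a),0],[np.sin(a),np.cos(a),0],[0,0,1]])
HSV={"blue":((105,110,60),(125,255,255)),"red":((172,120,60),(180,255,255)),"green":((45,80,40),(85,255,255))}
def mask(img,c):
    h=cv2.cvtColor(img,cv2.COLOR_BGR2HSV)
    m=cv2.inRange(h,*HSV[c])
    if c=="red": m|=cv2.inRange(h,(0,170,60),(7,255,255))
    return m
def fitbox(imgs,c,size,g,K=4,prnt=True):
    """g=(x,y,yaw,zcentre) start; fit a coloured cuboid to both silhouettes"""
    W={}
    for n,im in imgs.items():
        u,v=proj(n,(g[0],g[1],g[3])).astype(int); r=int(45 if n=="scene" else 26) if size[0]>.09 else (26 if n=="scene" else 20)
        m=mask(im,c)[v-r:v+r,u-r:u+r]
        num,lab,st,ce=cv2.connectedComponentsWithStats(m)
        i=min([k for k in range(1,num) if st[k,4]>60],key=lambda k:np.hypot(*(ce[k]-r)))
        m=(lab==i).astype(np.uint8)*255
        W[n]=(u-r,v-r,cv2.resize(m,None,fx=K,fy=K,interpolation=cv2.INTER_LINEAR)>127)
    c8=np.array([[a,b,d] for a in(-.5,.5) for b in(-.5,.5) for d in(-.5,.5)])*size
    def cost(p):
        s=0
        for n,(u0,v0,m) in W.items():
            q=np.array([proj(n,RZ(p[2])@k+[p[0],p[1],p[3]]) for k in c8])-[u0,v0]
            q=(q+.5)*K-.5; im=np.zeros(m.shape,np.uint8)
            cv2.fillConvexPoly(im,cv2.convexHull(np.round(q*16).astype(np.int32).reshape(-1,1,2)),1,shift=4)
            im=im>0; s+=1-(im&m).sum()/max(1,(im|m).sum())
        return s
    best=None
    for y0 in (g[2],g[2]+.15,g[2]-.15):
        x0=np.array([g[0],g[1],y0,g[3]]); S=np.vstack([x0]+[x0+d for d in np.diag([.012,.012,.25,.008])])
        r=minimize(cost,x0,method="Nelder-Mead",options=dict(initial_simplex=S,xatol=1e-4,fatol=1e-4,maxiter=300))
        if best is None or r.fun<best.fun: best=r
    return np.round(best.x,4),round(best.fun,3)
def guide(p,pt): # p=(X,Y,yaw)
    return RZ(p[2])@np.asarray(pt)+[p[0],p[1],0]
E
python3 - <<'E'
from h import *
im={n:cv2.imread(f"raw_{n}0.png") for n in("top","scene")}
G=lambda u,v,z:onz("top",u,v,z)[:2]
for nm,c,sz,uv,yaw,z in[("blueA","blue",(.06,.035,.035),(299,243.5),np.pi/6,.0175),("blueB","blue",(.06,.035,.035),(266,274),.9,.0175),
 ("red","red",(.05,.035,.035),(190.5,255),.4,.0175),("slotblue","blue",(.102,.056,.011),(190,183),.1,.0135),("slotred","red",(.102,.056,.011),(244,177),.1,.0135),("slotgreen","green",(.102,.056,.011),(270.5,174),.1,.0135)]:
    x,y=G(*uv,z); print(nm,fitbox(im,c,np.array(sz),(x,y,yaw,z)))
for c in[(341,250.5)]: print("cutter",G(*c,.03))
obs=[("top",(318,147),(72,140,40)),("top",(418,159),(72,-140,40)),("top",(317,152.5),(56,140,40)),("top",(417.5,164.5),(56,-140,40)),
("top",(308,199),(-75,150,15)),("top",(414.2,212),(-75,-150,15)),("scene",(253,310.5),(75,150,0)),("scene",(89,325),(75,-150,0)),
("scene",(95,304),(72,-140,40)),("scene",(246.5,291),(72,140,40))]
mov=[("top",(315,167),(34,140,40)),("top",(316.5,160),(56,140,40)),("top",(306.5,168.2),(23,165.6,71)),("scene",(257.5,255),(23,165.6,71)),("top",(411.7,173.2),(45,-118,80))]
def res(p):
    r=[proj(n,guide(p,np.array(q)/1e3))-uv for n,uv,q in obs]
    r+=[proj(n,guide(p,np.array(q)/1e3-[p[3],0,0]))-uv for n,uv,q in mov]
    return np.array(r).ravel()
r=least_squares(res,[.6,-.1,-.1,.03],loss="soft_l1"); p=r.x;print(np.round(p,4)); print(np.round(res(p).reshape(-1,2),1).tolist())
k=lambda q:np.round(guide(p,np.array(q)/1e3-[p[3],0,0]),4)
print("knob",k((23,165.6,71)),"handle",k((45,-118,68)),"triknob",tri((306.5,168.2),(257.5,255)))
E
```

```text
blueA (array([ 0.4295, -0.0123,  0.5375,  0.015 ]), np.float64(0.676))
blueB (array([0.3431, 0.0774, 0.8855, 0.0153]), np.float64(0.681))
red (array([0.3899, 0.2897, 0.3198, 0.014 ]), np.float64(0.284))
slotblue (array([0.5951, 0.3025, 0.1238, 0.0106]), np.float64(0.13))
slotred (array([0.6156, 0.1509, 0.134 , 0.0121]), np.float64(0.076))
slotgreen (array([0.6251, 0.0751, 0.1285, 0.0114]), np.float64(0.244))
cutter [ 0.41331088 -0.12859352]
[ 0.6139 -0.1892 -0.1002  0.0209]
[[-0.7, -0.4], [-0.0, -0.1], [-0.3, -0.3], [-0.1, 0.1], [-1.2, 0.3], [-1.0, 0.6], [-0.2, -2.3], [-0.1, -1.4], [-5.6, 2.9], [-0.1, 1.7], [-0.2, 0.3], [-0.7, -0.4], [-0.7, -0.2], [-0.8, -1.3], [1.3, -0.8]]
knob [ 0.6326 -0.0246  0.071 ] handle [ 0.6261 -0.309   0.068 ] triknob (array([ 0.63302182, -0.0249795 ,  0.0681176 ]), np.float64(0.003462803716173623))
```

```bash
sed -i 's/"blue":((105,110,60),(125,255,255))/"blue":((100,60,35),(140,255,255))/; s/"red":((172,120,60)/"red":((170,120,40)/; s/(0,170,60),(7,255,255)/(0,185,40),(7,255,255)/' h.py
python3 - <<'E'
from h import *
im={n:cv2.imread(f"raw_{n}0.png") for n in("top","scene")}
for nm,c,sz,g in[("blueA","blue",(.06,.035,.035),(.4295,-.0123,.54,.0175)),("red","red",(.05,.035,.035),(.39,.2897,.32,.0175)),("slotblue","blue",(.102,.056,.011),(.595,.3025,.124,.0135)),("slotred","red",(.102,.056,.011),(.6156,.151,.13,.0135))]:
    print(nm,fitbox(im,c,np.array(sz),g))
p=(.6139,-.1892,-.1002,.0209)
c=[]
for n,(x,y,w,h,k) in dict(top=(295,140,135,80,4),scene=(80,235,190,95,2.84)).items():
    a=crop(im[n],x,y,w,h,k)
    D=lambda P,cl:[cv2.circle(a,tuple(int(i) for i in (proj(n,P)-[x,y]+.5)*k),2,cl,-1)]
    for q in[(72,140,40),(72,-140,40),(56,140,40),(56,-140,40),(75,150,0),(75,-150,0),(-75,150,15),(-75,-150,15)]: D(guide(p,np.array(q)/1e3),(0,255,0))
    for q in[(23,165.6,71),(34,140,40),(34,-140,40),(56,140,40),(56,-140,40),(57,-102,80),(57,-134,80),(33,-102,80),(33,-134,80)]: D(guide(p,np.array(q)/1e3-[p[3],0,0]),(255,255,0))
    c.append(a[:, :539])
cv2.imwrite("pics/ov.png",np.vstack(c))
s=telemetry.sense()
from scipy.spatial.transform import Rotation as R
print(np.round(R.from_quat(s["tool_rot"]).as_matrix(),3).tolist())
E
```

```text
blueA (array([ 0.4302, -0.0122,  0.5285,  0.0153]), np.float64(0.173))
red (array([0.3889, 0.29  , 0.2808, 0.014 ]), np.float64(0.396))
slotblue (array([0.5954, 0.302 , 0.1313, 0.0115]), np.float64(0.07))
slotred (array([0.6163, 0.1512, 0.1342, 0.012 ]), np.float64(0.124))
[[-0.917, 0.399, -0.001], [0.399, 0.917, -0.002], [0.0, -0.002, -1.0]]
```

View pics/ov.png

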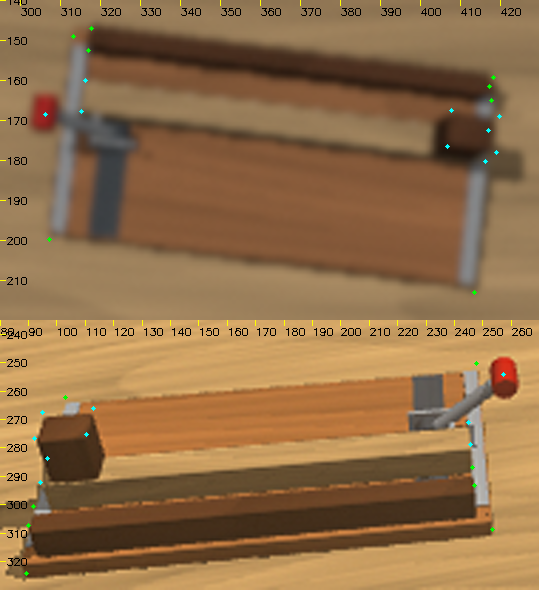

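Overlay: the guide model sits on the picture to about 1 px (knob (306,168), handle (411,173)). The chosen blocks are fine. First step: raise the arm and approach the lever.

```bash
cat >> h.py <<'E'
from scipy.spatial.transform import Rotation as R
GP=(.6139,-.1892,-.1002)
def go(*targets):
    """targets: (xyz, deg of tool y); prints shift mm/turn deg for chained calls"""
    s=telemetry.sense(); p=s["tcp_pos"]; M=R.from_quat(s["tool_rot"])
    a=M.as_matrix()[:,1]; print("t",round(s["t"],1),"tcp",np.round(p,4),"ydeg",round(np.degrees(np.arctan2(a[1],a[0])),1),"gap",round(s["finger_gap"],3),"F",np.round(s["force"],1))
    for x,d in targets:
        y=np.array([np.cos(np.radians(d)),np.sin(np.radians(d)),0]); z=np.array([0,0,-1.]); T=R.from_matrix(np.c_[np.cross(y,z),y,z])
        print("  shift",np.round(M.inv().apply(np.asarray(x)-p)*1e3,1),"turn",np.round(np.degrees((M.inv()*T).as_rotvec()),1)); p,M=np.asarray(x),T
def gw(x,y,z,p=GP): return guide(p,np.array([x,y,z])/1e3)
E
python3 - <<'E'
from h import *
for uv in[(85,240),(85,335),(0,335)]: print(onz("top",*uv,.2))
print(gw(2,205,66))
go(((.35,.40,.30),30),(gw(2,205,200),-5.7),(gw(2,205,66),-5.7),(gw(2,75,66),-5.7),(gw(2,75,150),-5.7))
E
```

```text
[0.42324629 0.49972348 0.2       ]
[0.20354866 0.48579358 0.2       ]
[0.19741031 0.68502471 0.2       ]
[0.63639661 0.01457169 0.066     ]
t 0.1 tcp [0.2492 0.5725 0.2304] ydeg 66.5 gap 0.999 F [-0.4  1.1 -0.4]
  shift [-161.3 -118.   -69.4] turn [-0.1  0.  36.5]
  shift [-477.    55.3  100. ] turn [ 0.   0.  35.7]
  shift [  0.   0. 134.] turn [0. 0. 0.]
  shift [-1.3e+02 -1.0e-01  0.0e+00] turn [0. 0. 0.]
  shift [  0.   0. -84.] turn [0. 0. 0.]
```

move_arm --commands "0 0 -60 0 0 0 -1; -20 -15 -110 0 0 0 -1; -70 -50 -110 0 0 10 -1; -120 -85 -100 0 0 20 -1; -161 -118 -90 0 0 30 -1"

```text
t: 0.72
tcp_pos: [0.3507, 0.3987, 0.321]
tool_rot: [0.453, 0.892, 0.0, 0.0]
force: [0.9, 0.5, 0.5]
finger_gap: -0.002
gripper_force: 0.0
```

```bash
python3 -c "
from h import *
go((gw(2,205,200),-5.7))"
```

```text
t 0.7 tcp [0.3507 0.3987 0.321 ] ydeg 36.1 gap -0.002 F [0.9 0.5 0.5]
  shift [-478.6    4.2  121.2] turn [ 0.   0.  41.8]
```

move_arm --commands "-60 0 0 0 0 10 -1; -120 0 10 0 0 20 -1; -180 0 20 0 0 30 -1; -240 0 40 0 0 40 -1; -300 2 60 0 0 41.8 -1"

```text
t: 1.35
tcp_pos: [0.5298, 0.1599, 0.2611]
tool_rot: [0.74, 0.673, 0.0, -0.0]
force: [0.7, -0.4, -0.5]
finger_gap: -0.002
gripper_force: 0.0
```

```bash
python3 -c "
from h import *
go((gw(2,205,150),-5.7),(gw(2,205,66),-5.7))"
```

```text
t 1.4 tcp [0.5298 0.1599 0.2611] ydeg -5.5 gap -0.002 F [ 0.7 -0.4 -0.5]
  shift [-134.5  120.   111.1] turn [-0.  -0.   0.2]
  shift [ 0.  0. 84.] turn [0. 0. 0.]
```

move_arm --commands "-45 40 30 0 0 0.2 -1; -90 80 60 0 0 0.2 -1; -134.5 120 90 0 0 0.2 -1; -134.5 120 140 0 0 0.2 -1; -134.5 120 195 0 0 0.2 -1"

```text
t: 1.98
tcp_pos: [0.6371, 0.0146, 0.065]
tool_rot: [0.741, 0.671, 0.0, 0.001]
force: [-0.1, 0.1, -0.5]
finger_gap: -0.001
gripper_force: 0.0
```

move_arm --commands "-20 0 0 0 0 0 -1; -40 0 0 0 0 0 -1; -60 0 0 0 0 0 -1; -80 0 0 0 0 0 -1; -100 0 0 0 0 0 -1"

```text
t: 2.6
tcp_pos: [0.6269, -0.0849, 0.0683]
tool_rot: [0.741, 0.672, 0.001, 0.001]
force: [0.7, 2.4, -0.9]
finger_gap: -0.002
gripper_force: 0.7
```

```bash
python3 - <<'E'
from h import *
go((gw(2,78,66),-5.7))
im={}
for n in("scene","top"): im[n]=snapshot(n)["image"][:,:,::-1]
cv2.imwrite("pics/lev1.png",np.hstack([crop(im["top"],290,130,140,90,2.8),crop(im["scene"],90,215,190,120,2.1)[:252]]))
E
```

```text
t 2.6 tcp [ 0.6269 -0.0849  0.0683] ydeg -5.6 gap -0.002 F [ 0.7  2.4 -0.9]
  shift [-27.1  -0.5   2.3] turn [0.1 0.  0.1]
```

View pics/lev1.png

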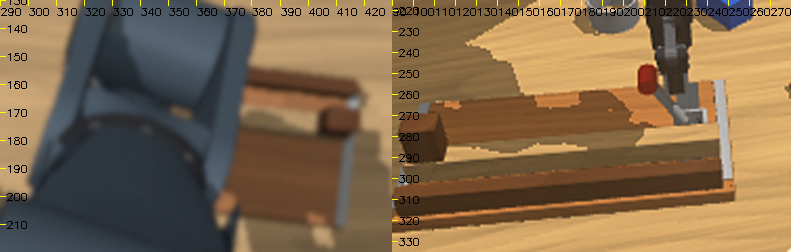

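The lever is flipped past upright: knob at scene (207,252), finger behind it. I push on to the end, watching the force.

move_arm --commands "-10 0 0 0 0 0 -1; -20 0 0 0 0 0 -1; -26 0 0 0 0 0 -1; -30 0 0 0 0 0 -1; -30 0 0 0 0 0 -1"

```text
t: 3.32
tcp_pos: [0.6235, -0.1109, 0.0668]
tool_rot: [0.741, 0.672, 0.001, -0.001]
force: [1.1, 6.7, 2.7]
finger_gap: -0.003
gripper_force: 2.8
```

```bash
python3 - <<'E'
from h import *
go((gw(2,90,66),-5.7))
im=snapshot("scene")["image"][:,:,::-1]
m=mask(im,"red"); n,l,s,c=cv2.connectedComponentsWithStats(m[225:285,180:280]); print([(s[i,4],np.round(c[i]+[180,225],1)) for i in range(1,n) if s[i,4]>10])
for a in(100,105): print(a,proj("scene",gw(2.1,112-70*np.sin(np.radians(a-50)),26+70*np.cos(np.radians(a-50)))))
E
```

```text
t 3.3 tcp [ 0.6235 -0.1109  0.0668] ydeg -5.6 gap -0.003 F [1.1 6.7 2.7]
  shift [11.2  0.3  0.9] turn [-0.  -0.2  0.1]
[(np.int32(111), array([200.7, 260. ]))]
100 [200.61408443 258.33807465]
105 [198.91781557 260.38413704]
```

The lever is at its end stop (knob (200.7,260), predicted ~(200,260)). Next is the fence handle.

move_arm --commands "15 0 -10 0 0 0 -1; 15 0 -60 0 0 0 -1; 10 0 -100 0 0 0 -1; -40 10 -100 0 0 0 0; -100 20 -100 0 0 0 1"

```text
t: 4.0
tcp_pos: [0.6348, -0.214, 0.1689]
tool_rot: [0.739, 0.673, 0.0, 0.002]
force: [0.9, -0.1, -0.9]
finger_gap: 0.419
gripper_force: 0.0
```

```bash
python3 - <<'E'
from h import *
go((gw(24,-118,130),-5.7),(gw(24,-118,50),-5.7))
E
```

```text
t 4.0 tcp [ 0.6348 -0.214   0.1689] ydeg -5.3 gap 0.419 F [ 0.9 -0.1 -0.9]
  shift [-95.3  -0.   39. ] turn [0.1 0.1 0.4]
  shift [ 0.  0. 80.] turn [0. 0. 0.]
```

move_arm --commands "-50 0 10 0 0 0.4 1; -95 0 39 0 0 0.4 1; -95 0 39 0 0 0.4 1; -95 0 80 0 0 0.4 1; -95 0 119 0 0 0.4 1"

```text
t: 4.62
tcp_pos: [0.6256, -0.308, 0.0485]
tool_rot: [0.742, 0.67, 0.0, 0.001]
force: [0.1, -0.2, -0.4]
finger_gap: 0.997
gripper_force: 0.0
```

move_arm --commands "0 0 0 0 0 0 -1; 0 0 0 0 0 0 -1; 0 0 0 0 0 0 -1; 0 0 0 0 0 0 -1; 0 0 0 0 0 0 -1" --grip_force 40

```text
t: 5.25
tcp_pos: [0.6264, -0.3097, 0.0506]
tool_rot: [0.743, 0.67, 0.001, 0.002]
force: [1.7, 0.9, 6.8]
finger_gap: 0.277
gripper_force: 42.8
```

```bash
python3 - <<'E'
from h import *
s=telemetry.sense(); d=RZ(-GP[2])@(s["tcp_pos"]-[GP[0],GP[1],0]); print("guide",d*1e3, "fence gap",45-d[0]*1e3)
go((gw(-36,-118,50),-5.7))
E
```

```text
guide [  24.49679416 -118.60427766   50.56297646] fence gap 20.503205835404728
t 5.2 tcp [ 0.6264 -0.3097  0.0506] ydeg -5.9 gap 0.277 F [1.7 0.9 6.8]
  shift [  0.4 -60.5   0.3] turn [ 0.3  0.1 -0.2]
```

move_arm --commands "0 -12 0 0 0 0 -1; 0 -25 0 0 0 0 -1; 0 -38 0 0 0 0 -1; 0 -50 0 0 0 0 -1; 0 -61 0 0 0 0 -1"

```text
t: 5.88
tcp_pos: [0.5678, -0.3037, 0.0507]
tool_rot: [0.743, 0.669, 0.003, 0.005]
force: [23.8, 3.9, -5.0]
finger_gap: 0.272
gripper_force: 42.3
```

```bash
python3 - <<'E'
from h import *
s=telemetry.sense(); d=RZ(-GP[2])@(s["tcp_pos"]-[GP[0],GP[1],0]); print("guide",d*1e3, "fence gap",45-d[0]*1e3)
go()
E
```

```text
guide [ -34.40192094 -118.56388815   50.66178608] fence gap 79.40192094120334
t 5.9 tcp [ 0.5678 -0.3037  0.0507] ydeg -6.0 gap 0.272 F [23.8  3.9 -5. ]
```

move_arm --commands "0 0 0 0 0 0 -1; 0 1 0 0 0 0 1; 0 1 0 0 0 0 1; 0 1 -30 0 0 0 1; 0 1 -90 0 0 0 1"

```text
t: 6.5
tcp_pos: [0.5622, -0.3014, 0.1354]
tool_rot: [0.743, 0.669, -0.001, -0.004]
force: [0.2, -0.6, -0.1]
finger_gap: 1.004
gripper_force: 0.0
```

```bash
python3 - <<'E'
from h import *
go()
E
```

```text
t 6.5 tcp [ 0.5622 -0.3014  0.1354] ydeg -6.0 gap 1.004 F [ 0.2 -0.6 -0.1]
```

```bash
python3 - <<'E'
from h import *
im={n:snapshot(n)["image"][:,:,::-1].copy() for n in("top","scene")}
for n in im: cv2.imwrite(f"raw_{n}1.png",im[n])
for nm,c,sz,g in[("blueA","blue",(.06,.035,.035),(.4302,-.0122,.53,.0155)),("red","red",(.05,.035,.035),(.389,.29,.3,.0145))]:
    x,f=fitbox(im,c,np.array(sz),g); print(nm,x,f)
    if c=="blue": go(((x[0],x[1],.15),np.degrees(x[2])-90),((x[0],x[1],.013),np.degrees(x[2])-90))
cv2.imwrite("pics/s1.png",np.vstack([crop(im["top"],170,140,260,150,3),crop(im["scene"],85,240,260,45,3)]))
E
```

```text
blueA [ 0.4299 -0.0123  0.5415  0.0157] 0.512
t 6.6 tcp [ 0.568  -0.3056  0.1441] ydeg -5.9 gap 1.0 F [ 0.6 -0.8  0.6]
  shift [ 277.3 -167.7   -9.5] turn [ 0.7  0.1 53. ]
  shift [  0.   0. 137.] turn [0. 0. 0.]
red [0.3872 0.2899 0.2951 0.0131] 0.429
```

View pics/s1.png

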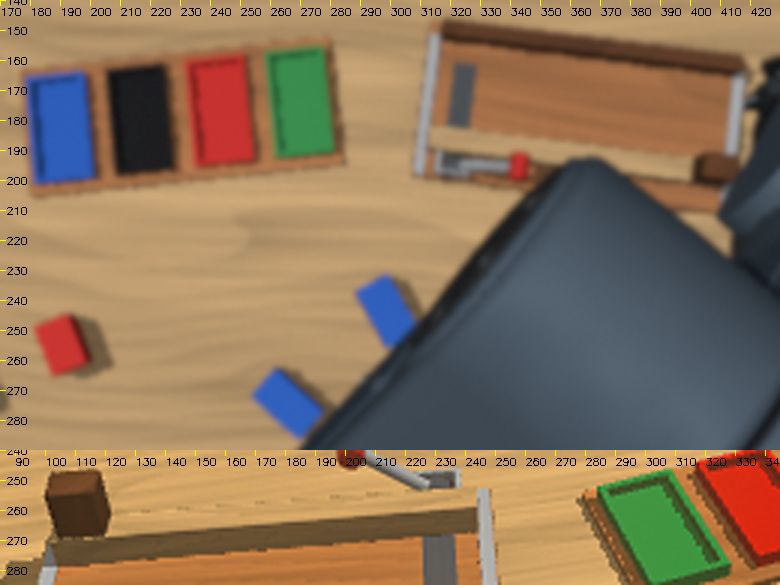

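The fence is back (handle at top (405,196)) and blue A is unmoved at top (297,243). I go and grasp it.

move_arm --commands "50 -30 -10 0 0 10 1; 105 -65 -10 0 0 20 1; 160 -100 -10 0 0 30 1; 220 -130 -10 0 0 40 1; 270 -165 -10 0 0 50 1"

```text
t: 7.22
tcp_pos: [0.4314, -0.0231, 0.1475]
tool_rot: [0.957, 0.29, -0.0, -0.0]
force: [1.2, -0.4, -0.1]
finger_gap: 1.0
gripper_force: 0.0
```

```bash
python3 - <<'E'
from h import *
go(((.430,-.0122,.08),-59.4),((.430,-.0122,.013),-59.4))
E
```

```text
t 7.2 tcp [ 0.4314 -0.0231  0.1475] ydeg -56.3 gap 1.0 F [ 1.2 -0.4 -0.1]
  shift [ 4.9 -9.8 67.5] turn [-0.   0.   3.1]
  shift [ 0.  0. 67.] turn [0. 0. 0.]
```

move_arm --commands "5 -10 50 0 0 3 1; 5 -10 67 0 0 3 1; 5 -10 90 0 0 3 1; 5 -10 115 0 0 3 1; 5 -10 134 0 0 3 1"

```text
t: 7.85
tcp_pos: [0.4304, -0.0134, 0.0126]
tool_rot: [0.964, 0.268, -0.001, -0.0]
force: [0.1, -0.9, 1.0]
finger_gap: 1.002
gripper_force: 0.0
```

move_arm --commands "0 0 0 0 0 0 1; 0 0 0 0 0 0 -1; 0 0 0 0 0 0 -1; 0 0 0 0 0 0 -1; 0 0 0 0 0 0 -1" --grip_force 60

```text
t: 8.48
tcp_pos: [0.4315, -0.0136, 0.0147]
tool_rot: [0.963, 0.268, 0.001, 0.0]
force: [-0.5, -0.1, 5.1]
finger_gap: 0.399
gripper_force: 60.4
```

move_arm --commands "0 0 -20 0 0 0 -1; 0 0 -60 0 0 0 -1; 0 0 -100 0 0 0 -1; 0 0 -110 0 0 0 -1; 0 0 -110 0 0 0 -1"

```text
t: 9.1
tcp_pos: [0.4312, -0.0134, 0.1242]
tool_rot: [0.963, 0.268, 0.001, 0.0]
force: [-0.3, -0.1, -1.6]
finger_gap: 0.395
gripper_force: 60.1
```

```bash
python3 - <<'E'
from h import *
go((gw(23,-30,120),-95.7),(gw(23,-30,33),-95.7))
E
```

```text
t 9.1 tcp [ 0.4312 -0.0134  0.1242] ydeg -58.9 gap 0.395 F [-0.3 -0.1 -1.6]
  shift [ 66.2 282.6   4.5] turn [ 0.  -0.1 36.8]
  shift [ 0.  0. 87.] turn [0. 0. 0.]
```

move_arm --commands "12 55 0 0 0 10 -1; 26 110 0 0 0 20 -1; 40 165 0 0 0 30 -1; 53 220 0 0 0 36.8 -1; 66 275 0 0 0 36.8 -1"

```text
t: 9.72
tcp_pos: [0.6294, -0.2157, 0.1207]
tool_rot: [0.999, -0.051, -0.002, -0.001]
force: [0.1, 0.3, -1.2]
finger_gap: 0.396
gripper_force: 60.2
```

```bash
python3 - <<'E'
from h import *
go((gw(23,-30,70),-95.7),(gw(23,-30,32),-95.7))
im={n:snapshot(n)["image"][:,:,::-1].copy() for n in("top","scene")}
s=telemetry.sense()["tcp_pos"]
print(fitbox({"scene":im["scene"]},"blue",np.array([.06,.035,.035]),(s[0],s[1],-.1,s[2]+.003)))
E
```

```text
t 9.7 tcp [ 0.6294 -0.2157  0.1207] ydeg -95.8 gap 0.396 F [ 0.1  0.3 -1.2]
  shift [ 5.1  5.3 50.7] turn [-0.1  0.2 -0.1]
  shift [ 0.  0. 38.] turn [0. 0. 0.]
(array([ 0.6119, -0.231 ,  0.0348,  0.1014]), np.float64(0.101))
```

move_arm --commands "5 5 0 0 0 0 -1; 5 5 25 0 0 0 -1; 5 5 50 0 0 0 -1; 5 5 70 0 0 0 -1; 5 5 80 0 0 0 -1"

```text
t: 10.45
tcp_pos: [0.6327, -0.2192, 0.0418]
tool_rot: [0.999, -0.05, -0.002, -0.001]
force: [-0.4, 0.5, -1.0]
finger_gap: 0.394
gripper_force: 60.1
```

move_arm --commands "0 0 3 0 0 0 -1; 0 0 6 0 0 0 -1; 0 0 8 0 0 0 -1; 0 0 9 0 0 0 -1; 0 0 9 0 0 0 -1"

```text
t: 11.08
tcp_pos: [0.6342, -0.2205, 0.0351]
tool_rot: [0.999, -0.05, 0.0, 0.0]
force: [0.0, -0.0, -1.4]
finger_gap: 0.395
gripper_force: 60.1
```

```bash
python3 - <<'E'
from h import *
go()
E
```

```text
t 11.1 tcp [ 0.6342 -0.2205  0.0351] ydeg -95.7 gap 0.395 F [ 0.  -0.  -1.4]
```

move_arm --commands "0 0 2 0 0 0 -1; 0 0 4 0 0 0 -1; 0 0 5 0 0 0 -1; 0 0 5 0 0 0 -1; 0 0 5 0 0 0 -1"

```text
t: 11.7
tcp_pos: [0.6341, -0.2204, 0.0298]
tool_rot: [0.999, -0.05, -0.0, -0.0]
force: [-0.5, 0.5, -1.3]
finger_gap: 0.392
gripper_force: 60.2
```

move_arm --commands "0 0 1 0 0 0 -1; 0 0 2 0 0 0 -1; 0 0 2 0 0 0 -1; 0 0 2 0 0 0 -1; 0 0 2 0 0 0 -1"

```text
t: 12.32
tcp_pos: [0.6341, -0.2204, 0.0298]
tool_rot: [0.999, -0.05, 0.0, 0.0]
force: [-3.7, 1.2, 9.9]
finger_gap: 0.394
gripper_force: 61.6
```

Contact with the board. I release and lift.

move_arm --commands "0 0 -1 0 0 0 0.2; 0 0 -1 0 0 0 0.5; 0 0 -1 0 0 0 0.6; 0 0 -20 0 0 0 0.6; 0 0 -70 0 0 0 0.6"

```text
t: 12.95
tcp_pos: [0.6323, -0.2195, 0.0965]
tool_rot: [0.999, -0.05, -0.003, -0.001]
force: [0.3, -0.4, 0.7]
finger_gap: 0.799
gripper_force: 0.0
```

```bash
python3 - <<'E'
from h import *
g=85-5
go((gw(45-80,-118,150),-5.7),(gw(45-80,-118,52),-5.7))
E
```

```text
t 12.9 tcp [ 0.6323 -0.2195  0.0965] ydeg -95.7 gap 0.799 F [ 0.3 -0.4  0.7]
  shift [-56.6  89.6 -53.4] turn [ -0.4   0.1 -90. ]
  shift [ 0.  0. 98.] turn [0. 0. 0.]
```

move_arm --commands "0 0 -50 0 0 0 1; -12 20 -54 0 0 -10 1; -30 45 -54 0 0 -20 1; -45 70 -54 0 0 -30 1; -57 90 -54 0 0 -40 1"

```text
t: 13.58
tcp_pos: [0.5679, -0.3053, 0.1533]
tool_rot: [0.955, 0.297, 0.0, 0.001]
force: [-0.5, -0.6, 0.2]
finger_gap: 1.005
gripper_force: 0.0
```

move_arm --commands "0 0 0 0 0 -10 1; 0 0 0 0 0 -20 1; 0 0 0 0 0 -30 1; 0 0 0 0 0 -40 1; 0 0 0 0 0 -50 1"

```text
t: 14.2
tcp_pos: [0.5686, -0.3045, 0.1532]
tool_rot: [0.74, 0.673, 0.0, 0.001]
force: [0.6, 0.4, 0.1]
finger_gap: 1.006
gripper_force: 0.0
```

```bash
python3 - <<'E'
from h import *
go((gw(45-80,-118,52),-5.7))
im={n:snapshot(n)["image"][:,:,::-1].copy() for n in("top","scene")}
for n in im: cv2.imwrite(f"raw_{n}2.png",im[n])
cv2.imwrite("pics/s2.png",np.vstack([crop(im["top"],295,140,135,75,4),crop(im["scene"],80,225,180,100,3)]))
E
```

```text
t 14.2 tcp [ 0.5686 -0.3045  0.1532] ydeg -5.4 gap 1.006 F [0.6 0.4 0.1]
  shift [  1.3  -1.6 101.2] turn [0.1 0.  0.3]
```

View pics/s2.png

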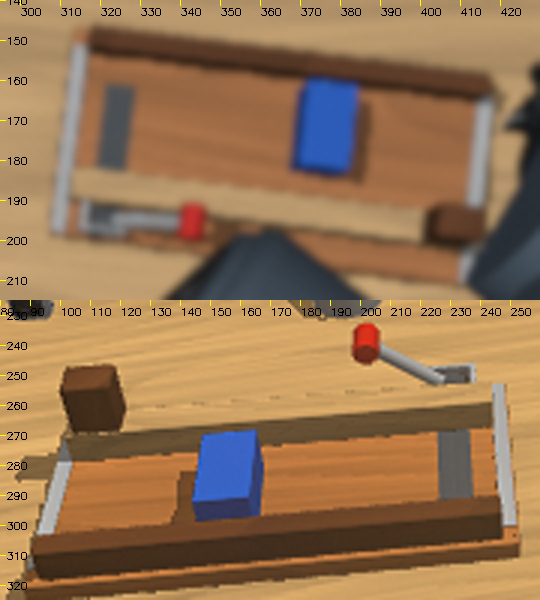

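Blue lies flat and lengthwise at top (373,168), just short of the stop. I grip the handle and push the fence up.

move_arm --commands "1 -2 40 0 0 0.3 1; 1 -2 75 0 0 0.3 1; 1 -2 101 0 0 0.3 1; 1 -2 101 0 0 0.3 1; 1 -2 101 0 0 0.3 -1" --grip_force 40

```text
t: 14.92
tcp_pos: [0.5673, -0.3037, 0.0521]
tool_rot: [0.744, 0.668, 0.0, 0.001]
force: [-0.6, 0.2, 0.2]
finger_gap: 0.82
gripper_force: 0.0
```

move_arm --commands "0 0 0 0 0 0 -1; 0 0 0 0 0 0 -1; 0 0 0 0 0 0 -1; 0 0 0 0 0 0 -1; 0 0 0 0 0 0 -1"

```text
t: 15.55
tcp_pos: [0.568, -0.3036, 0.0521]
tool_rot: [0.743, 0.669, 0.001, 0.002]
force: [3.1, 2.1, 5.5]
finger_gap: 0.272
gripper_force: 44.9
```

move_arm --commands "0 4 0 0 0 0 -1; 0 8 0 0 0 0 -1; 0 11 0 0 0 0 -1; 0 14 0 0 0 0 -1; 0 15 0 0 0 0 -1"

```text
t: 16.18
tcp_pos: [0.5813, -0.3049, 0.0521]
tool_rot: [0.743, 0.669, -0.0, 0.0]
force: [-1.5, 1.4, 8.1]
finger_gap: 0.272
gripper_force: 45.2
```

```bash
cat >> h.py <<'E'
def gl():
    s=telemetry.sense(); d=RZ(-GP[2])@(s["tcp_pos"]-[GP[0],GP[1],0]); print("guide",np.round(d*1e3,1),"gap",round(45-d[0]*1e3,1),"Fguide",np.round(RZ(-GP[2])@s["force"],1))
E
python3 - <<'E'
from h import *
gl()
E
```

```text
guide [ -20.8 -118.4   52.1] gap 65.8 Fguide [-1.7  1.2  8.1]
```

move_arm --commands "0 1 0 0 0 0 -1; 0 2 0 0 0 0 -1; 0 3 0 0 0 0 -1; 0 4 0 0 0 0 -1; 0 4 0 0 0 0 -1"

```text
t: 16.8
tcp_pos: [0.5853, -0.3054, 0.0521]
tool_rot: [0.743, 0.669, -0.0, 0.0]
force: [-0.7, 0.5, 7.4]
finger_gap: 0.268
gripper_force: 45.2
```

move_arm --commands "0 1 0 0 0 0 -1; 0 2 0 0 0 0 -1; 0 2 0 0 0 0 -1; 0 2 0 0 0 0 -1; 0 2 0 0 0 0 -1"

```text
t: 17.42
tcp_pos: [0.5871, -0.3056, 0.0521]
tool_rot: [0.743, 0.669, -0.0, 0.0]
force: [-2.0, 0.5, 6.2]
finger_gap: 0.272
gripper_force: 45.2
```

```bash
python3 - <<'E'
from h import *
gl()
E
```

```text
guide [ -15.  -118.5   52.1] gap 60.0 Fguide [-2.   0.3  6.2]
```

move_arm --commands "0 0.5 0 0 0 0 -1; 0 1 0 0 0 0 -1; 0 1.5 0 0 0 0 -1; 0 1.5 0 0 0 0 -1; 0 1.5 0 0 0 0 -1"

```text
t: 18.05
tcp_pos: [0.5884, -0.3057, 0.0521]
tool_rot: [0.743, 0.669, -0.0, 0.0]
force: [-2.4, 0.9, 8.3]
finger_gap: 0.274
gripper_force: 45.2
```

move_arm --commands "0 0.5 0 0 0 0 -1; 0 1 0 0 0 0 -1; 0 1.5 0 0 0 0 -1; 0 1.5 0 0 0 0 -1; 0 1.5 0 0 0 0 -1"

```text
t: 18.68
tcp_pos: [0.5899, -0.3058, 0.0521]
tool_rot: [0.743, 0.669, -0.0, 0.0]
force: [-0.9, 2.0, 9.1]
finger_gap: 0.276
gripper_force: 45.2
```

```bash
python3 - <<'E'
from h import *
gl()
E
```

```text
guide [ -12.2 -118.4   52.1] gap 57.2 Fguide [-1.1  1.9  9.1]
```

move_arm --commands "0 0.5 0 0 0 0 -1; 0 1 0 0 0 0 -1; 0 1.5 0 0 0 0 -1; 0 1.5 0 0 0 0 -1; 0 1.5 0 0 0 0 -1"

```text
t: 19.3
tcp_pos: [0.5914, -0.306, 0.0521]
tool_rot: [0.743, 0.669, -0.0, 0.0]
force: [-2.0, 1.5, 8.1]
finger_gap: 0.274
gripper_force: 45.2
```

move_arm --commands "0 0.5 0 0 0 0 -1; 0 1 0 0 0 0 -1; 0 1.5 0 0 0 0 -1; 0 1.5 0 0 0 0 -1; 0 1.5 0 0 0 0 -1"

```text
t: 19.92
tcp_pos: [0.5928, -0.3061, 0.0521]
tool_rot: [0.743, 0.669, -0.0, -0.0]
force: [-2.1, 1.3, 8.1]
finger_gap: 0.274
gripper_force: 45.2
```

```bash
python3 - <<'E'
from h import *
gl()
im={n:snapshot(n)["image"][:,:,::-1].copy() for n in("top","scene")}
cv2.imwrite("pics/s3.png",np.vstack([crop(im["top"],340,140,90,70,6),crop(im["scene"],80,240,180,85,3)]))
E
```

```text
guide [  -9.3 -118.4   52.1] gap 54.3 Fguide [-2.3  1.1  8.1]
```

View pics/s3.png

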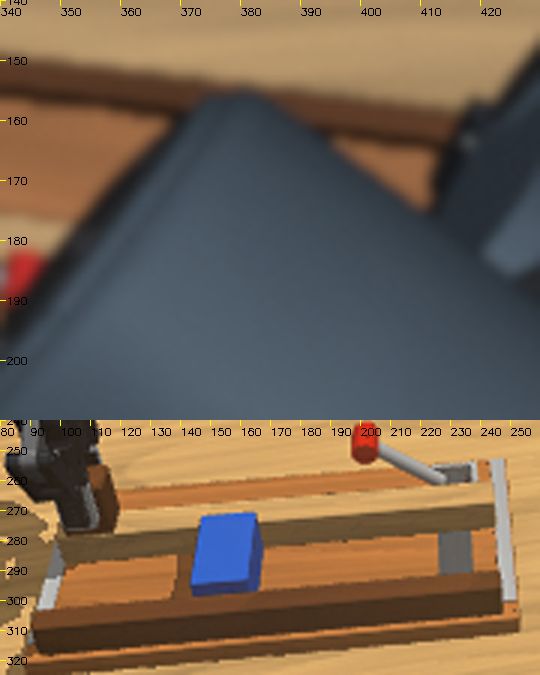

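No contact force yet, so I continue in small steps.

move_arm --commands "0 0.5 0 0 0 0 -1; 0 1 0 0 0 0 -1; 0 1.5 0 0 0 0 -1; 0 1.5 0 0 0 0 -1; 0 1.5 0 0 0 0 -1"

```text
t: 20.65
tcp_pos: [0.5929, -0.3061, 0.0521]
tool_rot: [0.743, 0.669, -0.001, -0.001]
force: [-6.3, 0.7, 9.6]
finger_gap: 0.274
gripper_force: 45.5
```

move_arm --commands "0 0.5 0 0 0 0 -1; 0 1 0 0 0 0 -1; 0 1 0 0 0 0 -1; 0 1 0 0 0 0 -1; 0 1 0 0 0 0 -1"

```text
t: 21.28
tcp_pos: [0.5928, -0.3061, 0.0521]
tool_rot: [0.743, 0.669, -0.002, -0.002]
force: [-7.9, 0.9, 11.2]
finger_gap: 0.273
gripper_force: 45.7
```

```bash
python3 - <<'E'
from h import *
gl()
E
```

```text
guide [  -9.3 -118.4   52.1] gap 54.3 Fguide [-7.9  0.1 11.2]
```

The fence has stopped at TCP x=0.5928 with the force rising, so the block touches both sides. I release and go to the lever's other side.

move_arm --commands "0 -1.5 0 0 0 0 -1; 0 -1.5 0 0 0 0 -0.2; 0 -1.5 0 0 0 0 0.4; 0 -1.5 0 0 0 0 1; 0 -1.5 0 0 0 0 1"

```text
t: 21.9
tcp_pos: [0.5942, -0.3059, 0.0504]
tool_rot: [0.743, 0.669, -0.0, -0.0]
force: [-0.2, -0.3, 0.6]
finger_gap: 0.991
gripper_force: 0.0
```

move_arm --commands "0 0 -30 0 0 0 1; 0 0 -80 0 0 0 1; 0 0 -95 0 0 0 0; 20 0 -95 0 0 0 -1; 60 0 -95 0 0 0 -1"

```text
t: 22.52
tcp_pos: [0.5995, -0.2453, 0.144]
tool_rot: [0.744, 0.668, -0.0, -0.001]
force: [-0.4, 0.6, -0.7]
finger_gap: 0.377
gripper_force: 0.0
```

```bash
python3 - <<'E'
from h import *
gl()
go((gw(-31,20,140),-5.7),(gw(-31,20,66),-5.7))
E
```

```text
guide [ -8.7 -57.3 144. ] gap 53.7 Fguide [-0.5  0.6 -0.7]
t 22.5 tcp [ 0.5995 -0.2453  0.144 ] ydeg -6.2 gap 0.377 F [-0.4  0.6 -0.7]
  shift [ 77.1 -22.9   4.2] turn [-0.1 -0.1 -0.5]
  shift [ 0.  0. 74.] turn [0. 0. 0.]
```

move_arm --commands "40 -12 0 0 0 -0.5 -1; 77 -23 4 0 0 -0.5 -1; 77 -23 4 0 0 -0.5 -1; 77 -23 40 0 0 -0.5 -1; 77 -23 78 0 0 -0.5 -1"

```text
t: 23.15
tcp_pos: [0.5858, -0.167, 0.0663]
tool_rot: [0.74, 0.672, -0.0, 0.0]
force: [1.0, 0.7, 0.1]
finger_gap: -0.001
gripper_force: 0.0
```

```bash
python3 - <<'E'
from h import *
gl(); go()
im={n:snapshot(n)["image"][:,:,::-1].copy() for n in("top","scene")}
cv2.imwrite("pics/s4.png",np.vstack([crop(im["top"],300,140,120,70,4.5),crop(im["scene"],80,240,180,85,3)]))
E
```

```text
guide [-30.2  19.3  66.3] gap 75.2 Fguide [0.9 0.8 0.1]
t 23.1 tcp [ 0.5858 -0.167   0.0663] ydeg -5.5 gap -0.001 F [1.  0.7 0.1]
```

View pics/s4.png

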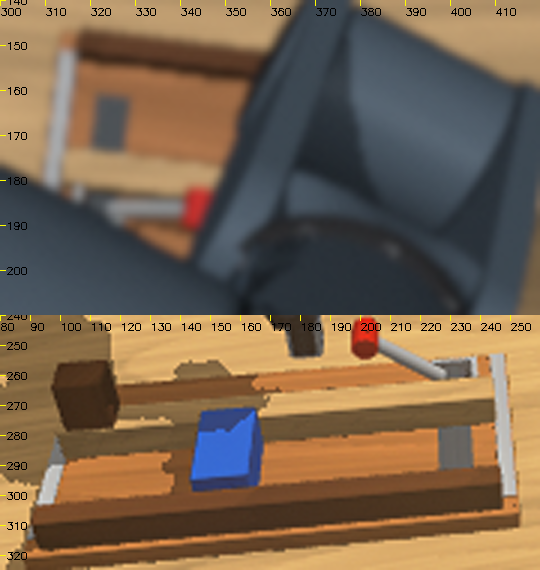

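The block sits snug between fence and stop (scene (155,275)), the knob is at (198,249), and the finger is beside it at (180,248). I flip the lever back.

move_arm --commands "20 0 0 0 0 0 -1; 45 0 0 0 0 0 -1; 70 0 0 0 0 0 -1; 95 0 0 0 0 0 -1; 110 0 0 0 0 0 -1"

```text
t: 23.88
tcp_pos: [0.598, -0.0574, 0.0698]
tool_rot: [0.74, 0.673, 0.0, 0.003]
force: [0.3, -6.0, 0.1]
finger_gap: -0.004
gripper_force: 2.0
```

move_arm --commands "5 0 0 0 0 0 -1; 10 0 0 0 0 0 -1; 14 0 0 0 0 0 -1; 18 0 0 0 0 0 -1; 18 0 0 0 0 0 -1"

```text
t: 24.5
tcp_pos: [0.5978, -0.0403, 0.0676]
tool_rot: [0.74, 0.672, -0.001, -0.0]
force: [-1.5, -3.4, 0.1]
finger_gap: 0.001
gripper_force: 2.0
```

```bash
python3 - <<'E'
from h import *
gl(); go()
im=snapshot("scene")["image"][:,:,::-1]
m=mask(im,"red"); n,l,s,c=cv2.connectedComponentsWithStats(m[225:285,180:280]); print([(s[i,4],np.round(c[i]+[180,225],1)) for i in range(1,n) if s[i,4]>10])
for a in(0,5,10): print(a,proj("scene",gw(-31.3,112+70*np.sin(np.radians(50-a)),26+70*np.cos(np.radians(50-a)))))
E
```

```text
guide [-30.9 146.6  67.6] gap 75.9 Fguide [-1.1 -3.5  0.1]
t 24.5 tcp [ 0.5978 -0.0403  0.0676] ydeg -5.5 gap 0.001 F [-1.5 -3.4  0.1]
[(np.int32(101), array([255.8, 242.8]))]
0 [255.3453563  242.54320908]
5 [253.19250257 240.97363043]
10 [250.84200444 239.55505753]
```

move_arm --commands "2 0 0 0 0 0 -1; 4 0 0 0 0 0 -1; 6 0 0 0 0 0 -1; 6 0 0 0 0 0 -1; 6 0 0 0 0 0 -1"

```text
t: 25.18
tcp_pos: [0.598, -0.0396, 0.0675]
tool_rot: [0.74, 0.673, -0.004, 0.002]
force: [-4.2, -18.3, -1.8]
finger_gap: -0.0
gripper_force: 9.6
```

move_arm --commands "2 0 0 0 0 0 -1; 4 0 0 0 0 0 -1; 5 0 0 0 0 0 -1; 5 0 0 0 0 0 -1; 5 0 0 0 0 0 -1"

```text
t: 25.8
tcp_pos: [0.5982, -0.0391, 0.0675]
tool_rot: [0.739, 0.674, -0.006, 0.004]
force: [-6.5, -31.9, -2.4]
finger_gap: -0.001
gripper_force: 16.0
```

```bash
python3 - <<'E'
from h import *
gl()
im=snapshot("scene")["image"][:,:,::-1]
m=mask(im,"red"); n,l,s,c=cv2.connectedComponentsWithStats(m[225:285,180:280]); print([(s[i,4],np.round(c[i]+[180,225],1)) for i in range(1,n) if s[i,4]>10])
E
```

```text
guide [-30.6 147.7  67.5] gap 75.6 Fguide [ -3.3 -32.4  -2.4]
[(np.int32(93), array([256.3, 243. ]))]
```

The lever is at its hard stop (32 N, no further motion), so the fence is locked. I retreat clear and relocate blue and red.

move_arm --commands "-15 0 0 0 0 0 -1; -15 0 -50 0 0 0 -1; -15 0 -110 0 0 0 0; 40 0 -120 0 0 0 1; 95 -40 -120 0 0 0 1"

```text
t: 26.48
tcp_pos: [0.5747, 0.0662, 0.1899]
tool_rot: [0.741, 0.671, 0.004, 0.002]
force: [0.1, 1.3, -0.3]
finger_gap: 0.635
gripper_force: 0.0
```

```bash
python3 - <<'E'
from h import *
im={n:snapshot(n)["image"][:,:,::-1].copy() for n in("top","scene")}
for n in im: cv2.imwrite(f"raw_{n}3.png",im[n])
for nm,c,sz,g in[("blue","blue",(.06,.035,.035),(.642,-.222,-.1,.031)),("red","red",(.05,.035,.035),(.389,.29,.3,.0145))]:
    x,f=fitbox(im,c,np.array(sz),g); print(nm,x,f)
    if c=="blue": go(((x[0],x[1],.12),-95.7))
cv2.imwrite("pics/s5.png",np.vstack([crop(im["top"],170,140,260,140,3)[:, :780],crop(im["scene"],80,240,260,58,3)]))
E
```

```text
blue [ 0.6419 -0.2219 -0.0847  0.0352] 0.401
t 26.6 tcp [0.5666 0.0706 0.1876] ydeg -5.2 gap 0.805 F [ 0.9 -0.7 -0.3]
  shift [-284.7  102.2   66. ] turn [-0.4  0.1 90.4]
red [0.3875 0.2904 0.2701 0.0131] 0.435
```

View pics/s5.png

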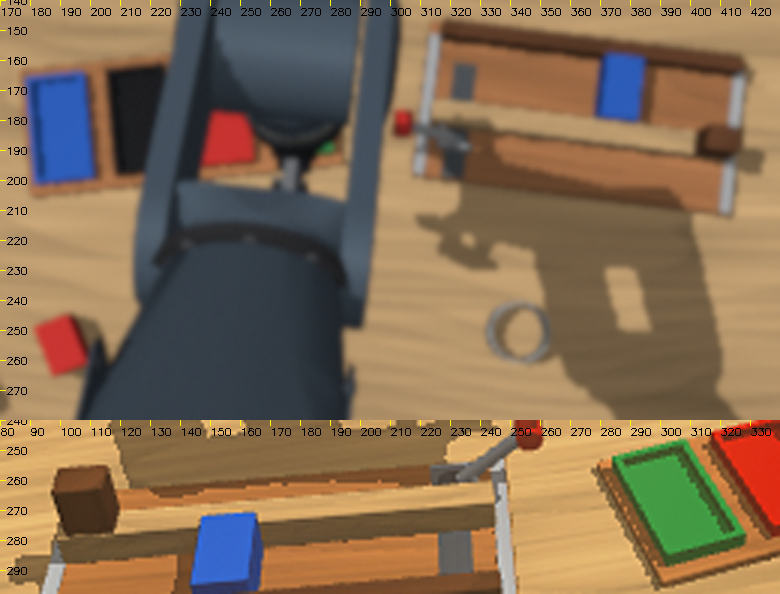

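Blue sits at top (377,169), touching the fence and the stop, with the lever locked at (307,181). The cutter is unmoved. I pick blue up.

move_arm --commands "-50 20 0 0 0 10 0.8; -105 40 0 0 0 20 0.8; -165 60 0 0 0 30 0.8; -225 80 0 0 0 40 0.8; -284 102 10 0 0 50 0.8"

```text
t: 27.2
tcp_pos: [0.6458, -0.227, 0.1787]
tool_rot: [0.956, 0.293, 0.001, -0.0]
force: [-0.1, -0.1, 0.1]
finger_gap: 0.9
gripper_force: 0.0
```

move_arm --commands "0 0 0 0 0 10 0.8; 0 0 0 0 0 20 0.8; 0 0 0 0 0 30 0.8; 0 0 0 0 0 40 0.8; 0 0 0 0 0 40 0.8"

```text
t: 27.82
tcp_pos: [0.6448, -0.2248, 0.1777]
tool_rot: [0.999, -0.047, -0.0, -0.001]
force: [1.1, -0.8, 0.5]
finger_gap: 0.902
gripper_force: 0.0
```

```bash
python3 - <<'E'
from h import *
go(((.642,-.222,.031),-95.7))
E
```

```text
t 27.8 tcp [ 0.6448 -0.2248  0.1777] ydeg -95.4 gap 0.902 F [ 1.1 -0.8  0.5]
  shift [ -3.   -2.4 146.7] turn [-0.1  0.   0.3]
```

move_arm --commands "-3 -2.4 50 0 0 0.3 0.8; -3 -2.4 90 0 0 0.3 0.8; -3 -2.4 120 0 0 0.3 0.8; -3 -2.4 138 0 0 0.3 0.8; -3 -2.4 147 0 0 0.3 0.8"

```text
t: 28.45
tcp_pos: [0.6419, -0.2224, 0.0303]
tool_rot: [0.999, -0.05, -0.0, -0.0]
force: [-0.0, 0.4, 0.2]
finger_gap: 0.897
gripper_force: 0.0
```

move_arm --commands "0 0 0 0 0 0 0.8; 0 0 0 0 0 0 -1; 0 0 0 0 0 0 -1; 0 0 0 0 0 0 -1; 0 0 0 0 0 0 -1" --grip_force 60

```text
t: 29.08
tcp_pos: [0.6427, -0.2228, 0.0326]
tool_rot: [0.999, -0.051, 0.001, 0.0]
force: [-1.0, 0.7, 6.2]
finger_gap: 0.396
gripper_force: 61.6
```

move_arm --commands "0 0 -10 0 0 0 -1; 0 0 -30 0 0 0 -1; 0 0 -70 0 0 0 -1; 0 0 -110 0 0 0 -1; 0 0 -120 0 0 0 -1"

```text
t: 29.7
tcp_pos: [0.6432, -0.2233, 0.1553]
tool_rot: [0.999, -0.051, 0.002, 0.001]
force: [0.3, -0.8, -1.7]
finger_gap: 0.394
gripper_force: 60.8
```

```bash
python3 - <<'E'
from h import *
go(((.6,-.05,.19),-85),((.5954,.302,.12),-82.5))
E
```

```text
t 29.7 tcp [ 0.6432 -0.2233  0.1553] ydeg -95.8 gap 0.394 F [ 0.3 -0.8 -1.7]
  shift [ -60.4 -168.   -35.4] turn [  0.2  -0.3 -10.8]
  shift [  26.1 -351.1   70. ] turn [ 0.   0.  -2.5]
```

move_arm --commands "-10 -40 -30 0 0 -5 -1; -25 -95 -35 0 0 -10.8 -1; -45 -155 -35 0 0 -11 -1; -50 -215 -35 0 0 -13 -1; -50 -275 -35 0 0 -13 -1"

```text
t: 30.32
tcp_pos: [0.6183, 0.0578, 0.1853]
tool_rot: [0.998, 0.062, -0.002, -0.0]
force: [1.0, -0.6, -1.8]
finger_gap: 0.391
gripper_force: 60.9
```

```bash
python3 - <<'E'
from h import *
go(((.5954,.302,.12),-82.5))
E
```

```text
t 30.3 tcp [0.6183 0.0578 0.1853] ydeg -82.8 gap 0.391 F [ 1.  -0.6 -1.8]
  shift [   8.  -245.1   65.4] turn [-0.   0.2 -0.3]
```

move_arm --commands "2 -55 10 0 0 0 -1; 4 -110 20 0 0 0 -1; 6 -170 40 0 0 0 -1; 8 -225 60 0 0 0 -1; 8 -245 75 0 0 0 -1"

```text
t: 30.95
tcp_pos: [0.5951, 0.3029, 0.109]
tool_rot: [0.998, 0.064, -0.002, 0.0]
force: [-0.1, -1.0, -1.5]
finger_gap: 0.392
gripper_force: 60.8
```

move_arm --commands "0 0 0 0 0 0 -1; 0 0 15 0 0 0 -1; 0 0 30 0 0 0 -1; 0 0 45 0 0 0 -1; 0 0 60 0 0 0 -1"

```text
t: 31.58
tcp_pos: [0.5978, 0.2993, 0.0501]
tool_rot: [0.998, 0.062, -0.0, 0.0]
force: [-0.6, 0.8, -1.1]
finger_gap: 0.395
gripper_force: 60.8
```

```bash
python3 - <<'E'
from h import *
go(((.5954,.302,.029),-82.5))
E
```

```text
t 31.6 tcp [0.5978 0.2993 0.0501] ydeg -82.9 gap 0.395 F [-0.6  0.8 -1.1]
  shift [-2.  -2.9 21.1] turn [ 0.   0.  -0.4]
```

move_arm --commands "-2 -2.5 0 0 0 0 -1; -2 -2.5 8 0 0 0 -1; -2 -2.5 14 0 0 0 -1; -2 -2.5 19 0 0 0 -1; -2 -2.5 20 0 0 0 -1"

```text
t: 32.2
tcp_pos: [0.5952, 0.3024, 0.0308]
tool_rot: [0.998, 0.062, -0.0, 0.0]
force: [0.2, 0.0, -0.4]
finger_gap: 0.395
gripper_force: 60.8
```

move_arm --commands "0 0 1 0 0 0 -1; 0 0 2 0 0 0 -1; 0 0 2 0 0 0 -1; 0 0 2 0 0 0 -1; 0 0 2 0 0 0 -1"

```text
t: 32.83
tcp_pos: [0.5955, 0.3024, 0.0293]
tool_rot: [0.998, 0.062, 0.0, -0.0]
force: [0.1, -0.5, -2.1]
finger_gap: 0.39
gripper_force: 60.8
```

move_arm --commands "0 0 1 0 0 0 -1; 0 0 0 0 0 0 0.1; 0 0 0 0 0 0 0.3; 0 0 -30 0 0 0 0.5; 0 0 -80 0 0 0 1"

```text
t: 33.45
tcp_pos: [0.5939, 0.3018, 0.1079]
tool_rot: [0.998, 0.062, -0.002, 0.001]
force: [0.0, 0.0, 1.0]
finger_gap: 0.932
gripper_force: 0.0
```

```bash
python3 - <<'E'
from h import *
im={n:snapshot(n)["image"][:,:,::-1].copy() for n in("top","scene")}
x,f=fitbox(im,"red",np.array((.05,.035,.035)),(.3885,.29,.29,.0145)); print(x,f)
go(((x[0],x[1],.12),np.degrees(x[2])-90))
cv2.imwrite("pics/s6.png",np.vstack([crop(im["top"],140,145,260,150,2.9)[:, :754],crop(im["scene"],270,160,175,100,1.6)[:, :280][:, :].repeat(1,0) if 0 else cv2.copyMakeBorder(crop(im["scene"],330,170,115,100,1.6),0,0,0,754-184,cv2.BORDER_CONSTANT)]))
E
```

```text
[0.4541 0.2801 0.4249 0.0181] 0.272
t 33.5 tcp [0.5996 0.3038 0.1153] ydeg -82.8 gap 1.001 F [ 1.2  0.4 -0.3]
  shift [-147.2    5.4   -6.5] turn [ -0.   -0.7 -17.2]
```

View pics/s6.png

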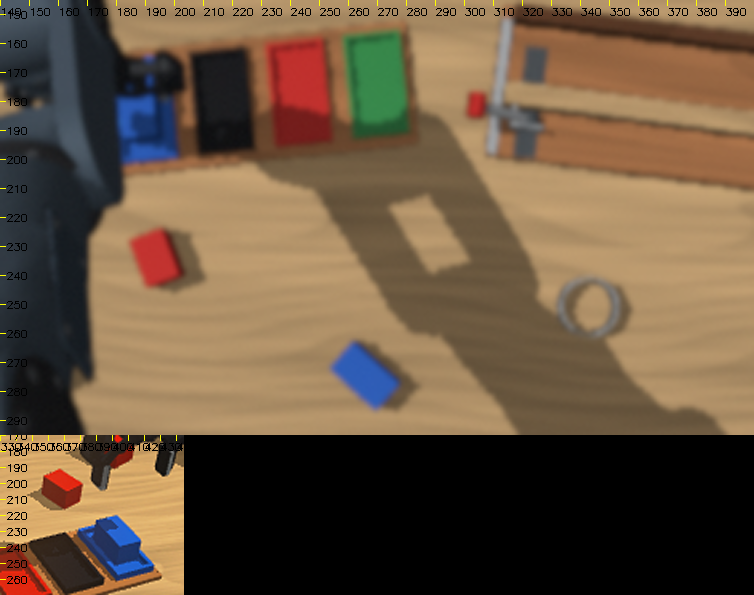

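The red block was knocked. It's now at top (194,234), and the large red is still at its old place (scene (395,178)). I refine its pose from the top face.

```bash
python3 - <<'E'
from h import *
P=[onz("top",140+a/2.9,145+b/2.9,.035)[:2] for a,b in[(130,243),(165,228),(182,270),(148,288)]]
P=np.array(P); print(P.mean(0),[np.linalg.norm(P[i]-P[(i+1)%4]) for i in range(4)])
print([np.degrees(np.arctan2(*(P[a]-P[b])[::-1])) for a,b in((1,2),(0,3))])
im={n:snapshot(n)["image"][:,:,::-1].copy() for n in("top","scene")}
print(fitbox(im,"red",np.array((.05,.035,.035)),(.4541,.2801,.42,.0165)))
go(((.4541,.2801,.013),24-90))
E
```

```text
[0.44840744 0.27825645] [np.float64(0.03622808073378441), np.float64(0.04341715775346301), np.float64(0.03644868470540016), np.float64(0.046404806342752104)]
[np.float64(24.36064851931321), np.float64(24.269074406723284)]
(array([0.4457, 0.2851, 0.3344, 0.0121]), np.float64(0.4))
t 33.6 tcp [0.5961 0.3026 0.1106] ydeg -82.8 gap 0.998 F [-0.7  0.6 -0.8]
  shift [-144.     4.7   97.2] turn [ -0.   -0.2 -16.8]
```

move_arm --commands "0 0 -10 0 0 -5 1; 0 0 -10 0 0 -10 1; 0 0 -10 0 0 -17 1; 0 0 -10 0 0 -17 1; 0 0 -10 0 0 -17 1"

```text
t: 34.28
tcp_pos: [0.5947, 0.3022, 0.1181]
tool_rot: [0.978, 0.208, -0.001, 0.0]
force: [-0.7, -0.3, 0.2]
finger_gap: 1.006
gripper_force: 0.0
```

```bash
cat >> h.py <<'E'
_m=mask
def mask(img,c):
    if c!="red": return _m(img,c)
    f=img.astype(float); return ((f[...,2]>2.2*f[...,1])&(f[...,2]>2.2*f[...,0])&(f[...,2]>40)).astype(np.uint8)*255
E
python3 - <<'E'
from h import *
im={n:snapshot(n)["image"][:,:,::-1].copy() for n in("top","scene")}
for g in((.4541,.2801,.42,.0165),(.447,.282,.4,.0165)):
    x,f=fitbox(im,"red",np.array((.05,.035,.035)),g); print(x,f)
go(((x[0],x[1],.013),np.degrees(x[2])-90))
m=mask(im["top"],"red")[222:248,178:210]; n,l,s,c=cv2.connectedComponentsWithStats(m); i=1+np.argmax(s[1:,4]); print(s[i],c[i]+[178,222],onz("top",*(c[i]+[178,222]),.033))
cv2.imwrite("pics/s7.png",np.hstack([crop(im["top"],170,215,50,40,8),crop(im["scene"],340,180,50,40,8)]))
E
```

```text
[0.4483 0.2838 0.3267 0.0141] 0.301
[0.4486 0.2839 0.3156 0.0146] 0.305
t 34.4 tcp [0.5951 0.3023 0.1186] ydeg -65.9 gap 0.999 F [-0.   0.1 -0.1]
  shift [-141.1  -43.   105.8] turn [-0.   0.1  6. ]
[  8   2  17  19 224] [193.73660714 233.53125   ] [0.44888857 0.27909833 0.033     ]
```

View pics/s7.png

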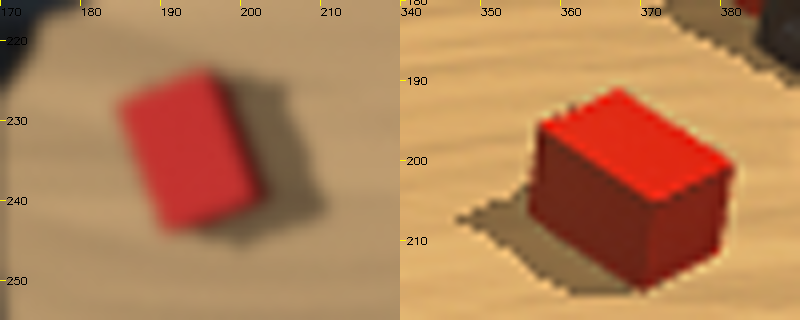

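```bash
python3 - <<'E'
from h import *
T=[(118,105),(205,68),(252,200),(168,233)]
S=[(138,125),(220,88),(333,166),(257,205)]  # order guess by geometry below
f=lambda L,a,b:[(a+x/8-.44,b+y/8-.44) for x,y in L]
T,S=f(T,170,215),f(S,340,180)
print("centre",tri(np.mean(T,0),np.mean(S,0)))
for n,L in(("top",T),("scene",S)):
    P=np.array([onz(n,*q,.035)[:2] for q in L]); e=np.roll(P,-1,0)-P
    print(n,P.mean(0),np.round(np.linalg.norm(e,axis=1),4),np.round(np.degrees(np.arctan2(e[:,1],e[:,0]))%180,1))
E
```

```text
centre (array([0.44924921, 0.28320221, 0.03072286]), np.float64(0.0019243264031781678))
top [0.44890678 0.28133449] [0.0326 0.0486 0.031  0.0477] [114.7  22.  113.   23.8]
scene [0.45454787 0.28139934] [0.0344 0.0499 0.0326 0.0509] [112.9  20.2 114.8  22.3]
```

```bash
python3 - <<'E'
from h import *
go(((.4505,.2815,.08),-68),((.4505,.2815,.013),-68))
E
```

```text
t 34.4 tcp [0.5951 0.3023 0.1186] ydeg -65.9 gap 0.999 F [-0.   0.1 -0.1]
  shift [-140.4  -40.1   38.8] turn [-0.   0.1  2.1]
  shift [ 0.  0. 67.] turn [0. 0. 0.]
```

move_arm --commands "-50 -14 0 0 0 2 1; -100 -28 0 0 0 2 1; -140 -40 10 0 0 2 1; -140 -40 30 0 0 2 1; -140 -40 40 0 0 2 1"

```text
t: 35.0
tcp_pos: [0.451, 0.2816, 0.0788]
tool_rot: [0.981, 0.192, -0.0, 0.0]
force: [0.8, 0.5, 0.3]
finger_gap: 0.998
gripper_force: 0.0
```

```bash
python3 - <<'E'
from h import *
go(((.4505,.2815,.013),-68))
E
```

```text
t 35.0 tcp [0.451  0.2816 0.0788] ydeg -67.9 gap 0.998 F [0.8 0.5 0.3]
  shift [-0.5 -0.  65.8] turn [0.  0.  0.1]
```

move_arm --commands "0 0 25 0 0 0 1; 0 0 45 0 0 0 1; 0 0 60 0 0 0 1; 0 0 66 0 0 0 1; 0 0 66 0 0 0 1"

```text
t: 35.62
tcp_pos: [0.4515, 0.2816, 0.013]
tool_rot: [0.981, 0.192, -0.0, 0.0]
force: [0.5, 0.2, -0.2]
finger_gap: 0.995
gripper_force: 0.0
```

move_arm --commands "0 0 0 0 0 0 -1; 0 0 0 0 0 0 -1; 0 0 0 0 0 0 -1; 0 0 0 0 0 0 -1; 0 0 0 0 0 0 -1"

```text
t: 36.25
tcp_pos: [0.4518, 0.2818, 0.014]
tool_rot: [0.981, 0.192, 0.001, -0.0]
force: [0.1, 1.1, 5.2]
finger_gap: 0.4
gripper_force: 61.6
```

move_arm --commands "0 0 -20 0 0 0 -1; 0 0 -60 0 0 0 -1; 0 0 -100 0 0 0 -1; 0 0 -110 0 0 0 -1; 0 0 -110 0 0 0 -1"

```text
t: 36.88
tcp_pos: [0.4512, 0.2816, 0.1233]
tool_rot: [0.981, 0.192, 0.0, -0.0]
force: [-0.1, -0.5, -1.2]
finger_gap: 0.396
gripper_force: 60.9
```

```bash
python3 - <<'E'
from h import *
go(((.6163,.1512,.12),-82.3),((.6163,.1512,.029),-82.3))
E
```

```text
t 36.9 tcp [0.4512 0.2816 0.1233] ydeg -67.8 gap 0.396 F [-0.1 -0.5 -1.2]
  shift [103.7 183.    3.4] turn [-0.  -0.  14.5]
  shift [ 0.  0. 91.] turn [0. 0. 0.]
```

move_arm --commands "27 46 0 0 0 5 -1; 52 92 0 0 0 10 -1; 80 140 0 0 0 14.5 -1; 103.7 183 3 0 0 14.5 -1; 103.7 183 20 0 0 14.5 -1"

```text
t: 37.5
tcp_pos: [0.6201, 0.1482, 0.1018]
tool_rot: [0.998, 0.065, 0.002, 0.0]
force: [0.5, -0.2, -2.0]
finger_gap: 0.396
gripper_force: 60.9
```

```bash
python3 - <<'E'
from h import *
go(((.6163,.1512,.05),-82.3))
E
```

```text
t 37.5 tcp [0.6201 0.1482 0.1018] ydeg -82.6 gap 0.396 F [ 0.5 -0.2 -2. ]
  shift [-3.5 -3.5 51.8] turn [ 0.  -0.2 -0.3]
```

move_arm --commands "-2 -2 10 0 0 0 -1; -2 -2 25 0 0 0 -1; -2 -2 40 0 0 0 -1; -2 -2 50 0 0 0 -1; -2 -2 50 0 0 0 -1"

```text
t: 38.12
tcp_pos: [0.6133, 0.1532, 0.0522]
tool_rot: [0.998, 0.067, -0.001, 0.0]
force: [0.1, 0.0, -0.5]
finger_gap: 0.395
gripper_force: 60.9
```

```bash
python3 - <<'E'
from h import *
go(((.6163,.1512,.026),-82.3))
E
```

```text
t 38.1 tcp [0.6133 0.1532 0.0522] ydeg -82.3 gap 0.395 F [ 0.1  0.  -0.5]
  shift [ 2.7  2.4 26.2] turn [-0.   0.1 -0. ]
```

move_arm --commands "2.5 2 5 0 0 0 -1; 2.5 2 13 0 0 0 -1; 2.5 2 20 0 0 0 -1; 2.5 2 25 0 0 0 -1; 2.5 2 26 0 0 0 -1"

```text
t: 38.75
tcp_pos: [0.6165, 0.1513, 0.0266]
tool_rot: [0.998, 0.067, -0.0, 0.0]
force: [0.5, 0.3, -1.0]
finger_gap: 0.395
gripper_force: 60.9
```

move_arm --commands "0 0 0 0 0 0 -1; 0 0 0 0 0 0 -1; 0 0 1 0 0 0 -1; 0 0 1 0 0 0 -1; 0 0 1 0 0 0 -1"

```text
t: 39.38
tcp_pos: [0.6169, 0.1513, 0.0263]
tool_rot: [0.998, 0.067, 0.0, 0.0]
force: [0.4, -0.0, -0.7]
finger_gap: 0.396
gripper_force: 60.9
```

move_arm --commands "0 0 1 0 0 0 -1; 0 0 1 0 0 0 -1; 0 0 1 0 0 0 0.1; 0 0 1 0 0 0 0.3; 0 0 -1 0 0 0 0.3"

```text
t: 40.0
tcp_pos: [0.6168, 0.1513, 0.0272]
tool_rot: [0.998, 0.067, -0.0, 0.0]
force: [0.4, -0.2, -0.4]
finger_gap: 0.644
gripper_force: 0.0
```

move_arm --commands "0 0 -40 0 0 0 0.5; 0 0 -100 0 0 0 0.5; -20 0 -160 0 0 0 0.5; -70 0 -180 0 0 0 0.5; -130 0 -190 0 0 0 0.5"

```text
t: 40.62
tcp_pos: [0.4885, 0.1338, 0.2193]
tool_rot: [0.998, 0.067, 0.003, 0.0]
force: [0.2, 0.1, 0.1]
finger_gap: 0.75
gripper_force: 0.0
```

move_arm --commands "-40 0 0 0 0 0 0.5; -80 0 0 0 0 0 0.5; -100 40 0 0 0 0 0.5; -100 80 0 0 0 0 0.5; -100 120 0 0 0 0 0.5"

```text
t: 41.25
tcp_pos: [0.4049, 0.0007, 0.2178]
tool_rot: [0.998, 0.067, 0.001, 0.0]
force: [0.8, -0.5, 0.4]
finger_gap: 0.748
gripper_force: 0.0
```

```bash
python3 - <<'E'
from h import *
im={n:snapshot(n)["image"][:,:,::-1].copy() for n in("top","scene")}
go()
for n in im: cv2.imwrite(f"raw_{n}9.png",im[n])
cv2.imwrite("pics/s8.png",np.vstack([crop(im["top"],160,140,265,130,2.9),cv2.resize(crop(im["scene"],85,170,350,130,2.2),(768,286))]))
E
```

```text
t 41.4 tcp [ 0.4065 -0.0013  0.2179] ydeg -82.6 gap 0.745 F [0.  0.3 1.2]
```

View pics/s8.png

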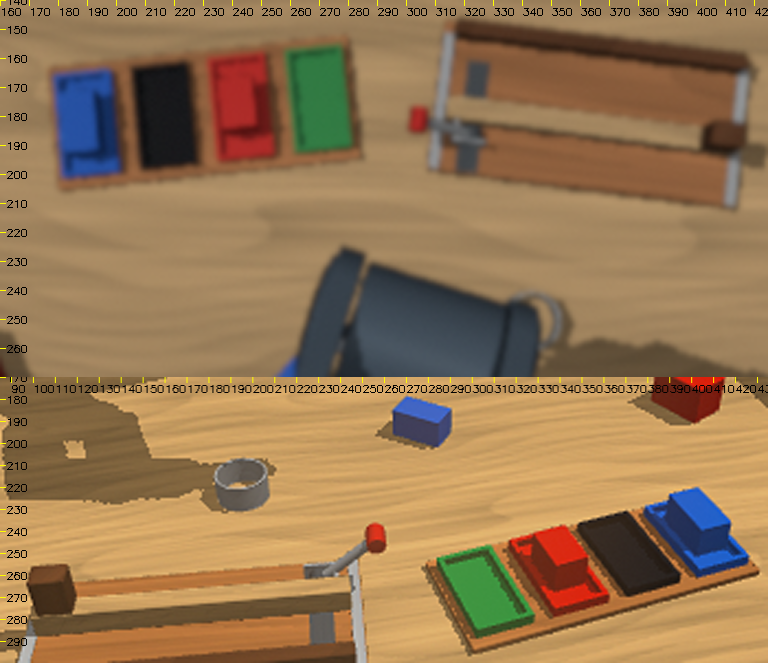

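Both blocks lie flat in their own slots: blue at scene (390,235), red at (330,252). The lever is locked with the knob at (250,240), the fence is at its setting and the cutter stands undisturbed. I hand the job in.

```bash
python3 -c "
from station import ticket
print(ticket.sign_off())"
```

```text
the job is handed in; nothing more can be done
None
```

The fence is set to the blue block and locked, the blue and small red blocks lie flat in their own slots, the cutter stands where it was, and the job is handed in; I saw no verdict, and the fence gap was judged by contact with the block, not measured separately.

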